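# Clamp a glued parts bin with the one-hand bar clamp

## Robot

A 6-joint arm with a two-finger parallel gripper is mounted at the origin on the work surface. World frame = base frame: x ahead of the robot, y to its left, z up, the work surface at z = 0. Lengths are in m, angles in degrees, forces in N, time in s.
With the tool pointing down it reaches from about 0.25 to 0.725 m from the base axis. Payload 9.7 kg.
Tool frame: the origin (TCP) lies on the centre line of the jaws, within the pads' length; the fingertips stand bot.nose_length ahead of it and the grasp point (between the pads) lies 11 mm behind it (bot.nose_length is the distance from the TCP to the fingertips, in m); z points along the fingers, y is the line along which they close (so a half turn about z gives the same grasp; the last joint's range is limited). The gripper opens to 85 mm and grips with 20 to 120 N. Pads are 22 mm wide; open, the fingers measure 114 mm over their backs; the gripper's body (76 mm by 85 mm) begins 54 mm behind the grasp point. The pads swing forward as they close: fully open they stand 13 mm farther back than shut.
Start: joints at [-77.292, 4.979, 10.078, 95.1, 0, 90], TCP at [0.121, -0.537, 0.239] pointing down, gripper open.
Joint ranges: [-179.16, 179.16], [-48.56, 103.87], [-65.8, 70.77], [-126.05, 130.52], [-82.76, 87.17], [-180, 180]. Speed limits (degrees/s): [127.2, 127.2, 147.25, 180, 180, 180].

## Interface

Orientations are given as [roll, pitch, yaw] about the fixed x, y, z axes, in that order (R = Rz(yaw) Ry(pitch) Rx(roll)).
In Python, from workcell import bot gives the robot as it stands. The module is installed in compiled form; this text tells all that it offers.
- The arm moves only by the shell command python3 -m inch 'ROWS' [OPENING] [FORCE]. ROWS is JSON, a list of rows, each a list of 4 numbers: the shift along the world's x, y, z in cm, then the turn about the world's z in degrees. A call has exactly 8 rows; each row is the pose to reach, as a shift and turn from the pose commanded when the call began; what a row does not reach only later rows make up. A row lasts 1/8 s, in which the tool goes at most 62.5 mm and 10.7 degrees, less where a joint would pass 70% of its speed; a pose out of reach is approached as far as the arm can. A call with a gripper value outside its range is refused whole. OPENING is the finger opening in cm, from 0 to 8.54, set as the call begins (- or left out, the last holds). The fingers move at their own pace and stop on an object; FORCE is the grip in N (left out, the last holds). Time passes only in rows, so rows that repeat a pose let the fingers close, or fill a call up. It gives the time, the measured TCP pose, the force, the opening and the grip force at its end, in the units of the state.
- bot.get_obs(): the state, without advancing time (a new reading comes with each control period).
- bot.camera(name): name is "side" or "top"; returns a dict with "img" (384x512x3 uint8, red, green, blue), "fovy" (degrees; the focal length in pixels is half the picture's height over the tangent of half this angle, whatever the lens; pixels are square), "cx", "cy" (the principal point, pixels), "dist" ([k1, k2, p1, p2, k3] as OpenCV has them; the pictures are not rectified), "R" (3x3) and "t" (3): a world point X has camera coordinates R X + t. Camera axes: x right, y down, z forward; pixel columns grow to the right and rows downward; lengths in m; the calibration is good to about 2 mm. A picture is of the moment at which its call begins. There is no depth.
- bot.job_done(): hands the job in; it is judged then, once.
Trained networks look in a picture, given as the dict that the camera call returned (one of the last four; its "shot" number tells which), for a name from the list of things; names that differ only in an ending like _2 or _b are one class to them, and where a whole thing is asked for, a point or a joint stands for the part that bears it (a point fixed in the world has none). Each returns a list of dicts, best first, with "score" (0 to 1); they miss things now and then, are a little off and sometimes report something else, mostly with a low value. They report only what shows in the picture. A call takes as long as a camera call. They do not tell look-alikes from the thing itself.
- bot.find_in(thing, picture): "point" ([column, row] in pixels, amid what is visible of it).
- bot.landmark_of(thing, picture): "point" ([column, row] in pixels: a listed point, or the origin of a listed thing).
The state is a dict: "time": time; "q": joint angles; "qd": joint speeds; "joint_efforts": joint torques, N m; "ee_pos": TCP position; "tcp_rot": TCP orientation; "wrist_force": force on the tool from outside, world axes, zero at the start; "torque": the same for the moment, N m; "opening": finger opening in m; "grasp_force": force on a finger pad.
Only numpy, scipy, OpenCV 4.12 (cv2) and the standard library are available. Lean on these libraries where they do the work, as an engineer would, in place of code of your own. Each camera call takes 0.05 s, during which the arm holds its last target. There are 200 camera calls.

## Task

The cracked end wall of the yellow parts bin on the clamp board has just been glued: lift the bin's lid off by its knob and set it down flat, knob up, on the bare bench, without dropping it. Then pump the clamp's trigger, without pushing the jaw by hand, until both orange pads press firmly on the bin but do not crush it, and finish while holding the trigger squeezed so that they stay pressed. Leave everything else where it is.

Things in the scene. Friction and masses are not known exactly. Their poses are not given: they have to be found in the camera images.
- jig: Plywood clamp board fixed on the bench, 15 mm thick, with a black bar clamp lying flat, mid plane 55 mm above the bench. Origin on the bench under the board (x -150..130, y -150..150 mm). x points from handle to jaws (roughly away from the robot), y along the bar, the way the far jaw closes. Bar at x = -35 mm, 6 mm thick, its tail out to y = 190 mm. Fixed head: x -58..6, y 50..110, top z 80 mm.
- trigger_blade: Blue trigger blade of the clamp. Origin on its pivot, inside the head; use trigger_face.
- handle_back (a point): Point on the back (+y) face of the fixed handle, opposite trigger_face: one finger bears here to squeeze. Axes as the board's. The handle is 20 mm thick (y), 28 mm tall (55 +/- 14 mm above the bench) and reaches from x = -58 to -143 mm of the board; free from above, 26 mm of room below it.
- trigger_face (a point): Middle of the blue trigger's front (-y) face where the other finger presses, 70 mm from the pivot; moves with the trigger. To handle_back (nearly along the board's y) it is 57.5 mm released, 40 mm fully squeezed. The blade is 26 mm tall (55 +/- 13 mm above the bench), 12 mm thick, free from above; it can be pressed from here to 40 mm farther out (-x).
- trigger (a joint): Trigger angle, rad, about an upright pivot: 0 released, 0.25 at its stop next to the handle. A spring returns it. A full pull draws the jaw on by one 7 mm ratchet tooth (the first pull by less); let it back below 0.02 before the next. Pumping free takes 4 to 8 N at trigger_face. Once the bin is squeezed it stops short; 20 N at trigger_face gives about 35 N at the pads, 30 N 55 N, 60 N over 110 N.
- jaw (a joint): Travel in m of the bar with the far jaw towards the fixed head pad: 0 widest open (starts 0.004 to 0.020), about 0.038 with the bin squeezed between both pads. A light brake (7 N) keeps it where it was pumped to, within 1 mm, but the pressure on the bin is all but gone as soon as the trigger is let go.
- far_jaw: Far jaw on the bar's -y end: black arm with an orange pad 64 (x) x 14 x 36 mm. Origin moves with the bar and coincides with the board's origin at joint value 0; use jaw_face.
- jaw_face (a point): Centre of the far pad's face, which looks to the board's +y, 55 mm above the bench.
- head_pad: Fixed orange pad on the clamp head, 64 (x) x 14 x 36 mm; origin at its centre, its face 7 mm from it towards the board's -y.
- bin: Yellow open plastic bin, 80 (x) x 90 (y) x 65 mm, 4 mm walls, about 0.16 kg, standing loose on the board between the pads, 5 to 9 mm short of the head pad; the far jaw pushes it on to the head pad. Its freshly glued wall is crushed by more than 120 N. Origin: centre of its underside.
- lid: Yellow push-on lid, 87 (x) x 97 (y) x 18 mm with a 14 mm skirt fitting loosely (1.5 mm) outside the bin's walls, 0.075 kg. Origin: centre of the skirt's lower edge, 51 mm above the bin's underside as it sits. On top a black round knob. There is bare bench for it on the robot's right (-y), beside the board and between the bins.
- lid_knob (a point): Centre of the lid's knob (28 mm diameter, 24 mm tall), 40 mm above the lid's origin and 22 mm above the lid's top face.
- glue_bottle: White glue bottle with a red cap, 38 mm diameter, 115 mm tall, standing on the board beside the head jaw; leave it. Origin: centre of its underside.
- spreader: Glue spreader, 130 mm long, blue handle and flat steel blade, lying on the board; leave it.
- clip_bin: Low yellow bin of black cable clips, 80 x 110 x 40 mm, on the bench; leave it. Origin: centre of its underside.
- nut_bin: Low yellow bin of dark red wire connectors, 80 x 110 x 40 mm, on the bench; leave it. Origin: centre of its underside.
- white_bin: Low yellow bin of white cable clips, 80 x 110 x 40 mm, on the bench; leave it. Origin: centre of its underside.
- screwdriver: Screwdriver with a yellow handle, 200 mm long, lying on the bench to the left of the board; leave it.
Things that resemble listed ones, but are neither listed nor needed, are in the scene too. What is shaped like the lid but blue or pink is not meant.

How it is judged (in metres and radians):
On the way, in this order (a step that is already met when the one before it is completed fails the run):
1. the lid is lifted clear of the bin by the gripper (z of lid in the frame of bin above 0.075 m and contact force between the fingers and lid above 0.2 N), for 0.1 s.
2. the lid lies flat on the bench, let go (height (world z) of lid below 0.005 m and angle between lid's own z axis and vertical below 0.08 rad and linear speed of lid below 0.02 m/s and contact force between the fingers and lid below 0.1 N), for 0.2 s.
3. the trigger is squeezed by the gripper and both pads press on the bin (contact force between each of far_jaw, head_pad and bin above 12 N and contact force between the fingers and trigger_blade above 5 N), for 0.3 s.
At the end, for the whole second after the job is handed in: Through the last second the fingers press the trigger (over 5 N) and both pads press on the bin with 12 to 120 N; the bin stands upright on the board, square between the pads (within 18 mm sideways); the lid lies flat (knob up) and still on the bare bench, off the board (all of step 3 and contact force between far_jaw and bin below 120 N and angle between bin's own z axis and vertical below 0.06 rad and z of bin in the frame of jig below 0.02 m and x of bin in the frame of jig between 0.03 and 0.066 m and angle between the y axis of bin and the y axis of jig, either way round below 0.08 rad and height (world z) of lid below 0.005 m and angle between lid's own z axis and vertical below 0.08 rad and linear speed of lid below 0.02 m/s); the arm keeps its last pose, push and grip.
It fails at once if the bin is crushed: over 120 N between a pad and the bin (contact force between any of far_jaw, head_pad and bin above 120 N).
It fails at once if the jaw is pushed by hand (over 5 N) (contact force between any of the fingers, the arm and far_jaw above 5 N).
It fails at once if the bin is lifted off the board or tipped (z of bin in the frame of jig above 0.03 m or angle between bin's own z axis and vertical above 0.2 rad).
It fails at once if the lid is dropped or thrown: it moves faster than 0.4 m/s untouched by the gripper (linear speed of lid above 0.4 m/s and contact force between the fingers and lid below 0.05 N).
It fails at once if a bystander is moved by more than 20 mm (distance of any of glue_bottle, spreader, clip_bin, nut_bin, white_bin, screwdriver from where it was at the start of the episode above 0.02 m).
It also fails if it takes over 61 s, if anything falls off the work surface, if the arm or the gripper's body presses on something with over 40 N, if the wrist force passes 120 N, or if a joint passes its speed limit or range.

## Working session

There is one attempt and no reset: what is moved stays moved. The work goes in short steps, Python scripts to look and compute and a shell command to move; the robot and the scene stay as the last step left them, time stands still between calls to the robot, and variables do not carry over. Pictures are saved under pics/ and viewed, at most 11 in all, crops included, and the job is handed in when it is done.

```bash
mkdir -p pics; cat > h.py <<'E'
import numpy as np, cv2
from workcell import bot
def K(c):
    f=c["img"].shape[0]/2/np.tan(np.radians(c["fovy"])/2)
    return np.array([[f,0,c["cx"]],[0,f,c["cy"]],[0,0,1.]])
def ray(c,p):
    u=cv2.undistortPoints(np.array([[p]],float),K(c),np.array(c["dist"],float))[0,0]
    R=np.array(c["R"]);return -R.T@np.array(c["t"]), R.T@np.array([u[0],u[1],1.])
def atz(c,p,z):
    o,d=ray(c,p);return o+d*(z-o[2])/d[2]
def tri(l):
    A=np.zeros((3,3));b=np.zeros(3);rs=[ray(c,p) for c,p in l]
    for o,d in rs:
        d=d/np.linalg.norm(d);P=np.eye(3)-np.outer(d,d);A+=P;b+=P@o
    X=np.linalg.solve(A,b)
    return X,[float(np.linalg.norm(np.cross(d/np.linalg.norm(d),X-o))) for o,d in rs]
def proj(c,X):
    return cv2.projectPoints(np.array([X],float),cv2.Rodrigues(np.array(c["R"]))[0],np.array(c["t"],float),K(c),np.array(c["dist"],float))[0][0,0]
def save(c,n): cv2.imwrite("pics/"+n,cv2.cvtColor(c["img"],cv2.COLOR_RGB2BGR))
E
python3 - <<'E'
from h import *
s=bot.camera("side");t=bot.camera("top");save(s,"s0.png");save(t,"t0.png")
print(bot.nose_length,bot.get_obs())
for n in ["jig","handle_back","trigger_face","jaw_face","head_pad","bin","lid","lid_knob","glue_bottle","clip_bin","nut_bin","white_bin"]:
    for k,c in (("s",s),("t",t)):
        print(n,k,[(np.round(r["point"],1).tolist(),round(r["score"],2)) for r in bot.landmark_of(n,c)][:5])
E
```

```text
0.008 {'time': 0.1, 'q': array([-7.72935908e+01,  5.00804889e+00,  1.00395586e+01,  9.50998021e+01,
       -2.34372855e-03,  8.99993426e+01]), 'qd': array([-0.00673607,  0.03301972,  0.13227156, -0.02337087,  0.0674554 ,
       -0.02062947]), 'joint_efforts': array([ 2.97608694e-04, -5.21559048e+01,  4.65653872e+01,  1.58520212e-02,
        3.33571234e-05, -5.57029537e-06]), 'ee_pos': array([ 0.1209216 , -0.53634325,  0.23865806]), 'tcp_rot': array([-1.79931708e+02,  2.34294336e-03,  1.27070694e+01]), 'wrist_force': array([-0.09113971,  0.13330385, -0.53081985]), 'torque': array([ 0.02340362, -0.01653309,  0.00533274]), 'grasp_force': 0.0, 'opening': 0.08526109760977127}
jig s [([250.6, 197.3], 0.71), ([201.0, 137.2], 0.61), ([248.7, 193.5], 0.51)]
jig t [([251.4, 204.9], 0.66), ([248.4, 189.7], 0.53)]
handle_back s [([219.5, 172.3], 0.64)]
handle_back t [([221.8, 232.1], 0.71), ([250.7, 206.0], 0.22)]
trigger_face s [([223.6, 181.6], 0.63), ([264.0, 180.4], 0.42)]
trigger_face t [([237.5, 224.9], 0.56)]
jaw_face s [([267.2, 201.9], 0.77), ([223.2, 180.5], 0.56)]
jaw_face t [([267.6,
[... 209 characters left out ...]
.5, 228.3], 0.91), ([263.9, 181.3], 0.8), ([318.8, 185.1], 0.55)]
lid t [([247.6, 185.6], 0.75), ([239.8, 131.5], 0.72), ([297.9, 130.6], 0.7)]
lid_knob s [([260.3, 175.9], 0.94), ([317.0, 179.8], 0.8), ([253.7, 196.7], 0.74), ([330.2, 221.0], 0.64)]
lid_knob t [([245.6, 184.3], 0.74), ([238.1, 127.7], 0.68), ([297.0, 126.3], 0.56)]
glue_bottle s [([264.3, 165.5], 0.62)]
glue_bottle t [([208.7, 181.7], 0.59)]
clip_bin s [([204.3, 136.2], 0.76)]
clip_bin t [([144.3, 248.4], 0.84), ([210.3, 182.8], 0.44)]
nut_bin s [([180.6, 312.8], 0.91)]
nut_bin t [([373.3, 279.5], 0.83), ([244.7, 187.6], 0.33)]
white_bin s [([293.9, 326.1], 0.77)]
white_bin t [([393.5, 179.2], 0.74), ([246.6, 185.0], 0.25)]
```

View pics/t0.png

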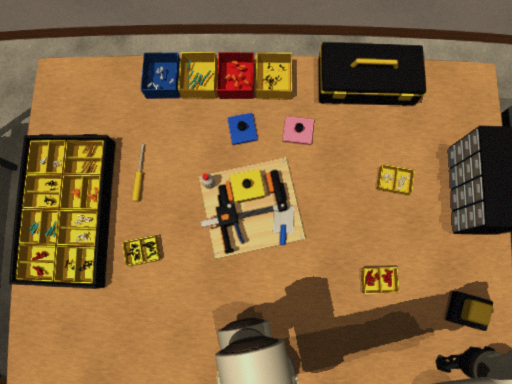

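View pics/s0.png

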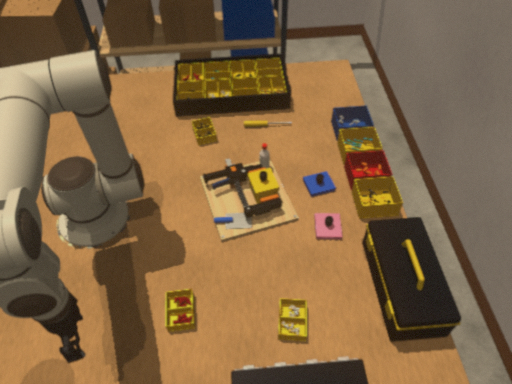

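```bash
python3 - <<'E'
from h import *
s=bot.camera("side");t=bot.camera("top")
a=cv2.resize(t["img"][145:265,190:310],None,fx=5,fy=5,interpolation=cv2.INTER_CUBIC)[:, :]
cv2.imwrite("pics/t1.png",a[:,:,::-1])
b=cv2.resize(s["img"][135:245,195:305],None,fx=5,fy=5,interpolation=cv2.INTER_CUBIC)
cv2.imwrite("pics/s1.png",b[:,:,::-1])
def m(n,i,j=None):
    j=i if j is None else j
    X,e=tri([(s,bot.landmark_of(n,s)[i]["point"]),(t,bot.landmark_of(n,t)[j]["point"])]);print(n,X.round(4),np.round(e,4))
for n in ["handle_back","trigger_face","jaw_face","head_pad","bin","lid_knob","clip_bin","nut_bin","white_bin","jig"]:m(n,0)
m("lid",1,0)
for n,c in (("lid_knob",t),("lid",t)):
    print([atz(c,r["point"],.115 if n=="lid_knob" else .066).round(4) for r in bot.landmark_of(n,c)])
E
```

```text
handle_back [0.4605 0.124  0.0486] [0.002 0.002]
trigger_face [0.4752 0.065  0.0739] [0.003 0.003]
jaw_face [ 0.6163 -0.0138  0.0476] [0.0001 0.0001]
head_pad [0.6025 0.1175 0.0263] [0.0044 0.0044]
bin [0.6123 0.0414 0.0221] [0.0009 0.0009]
lid_knob [ 0.7823  0.0646 -0.234 ] [0.1053 0.1053]
clip_bin [ 0.4001  0.402  -0.0277] [0.0044 0.0044]Traceback (most recent call last):
  File "<stdin>", line 10, in <module>
  File "<stdin>", line 9, in m
IndexError: list index out of range
```

View pics/t1.png

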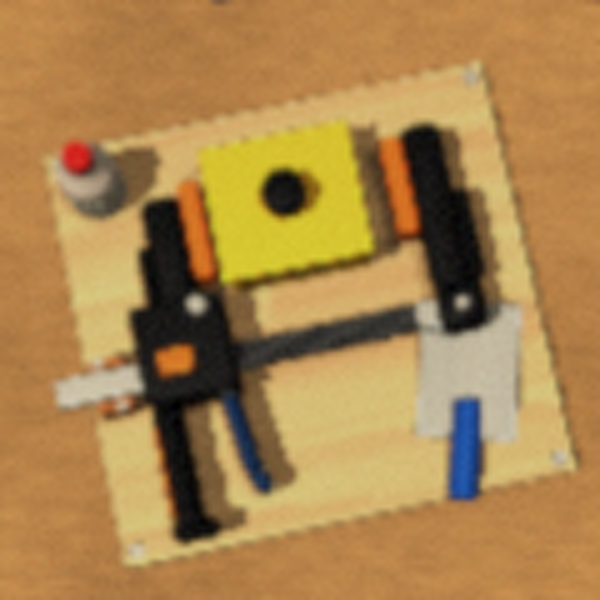

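View pics/s1.png

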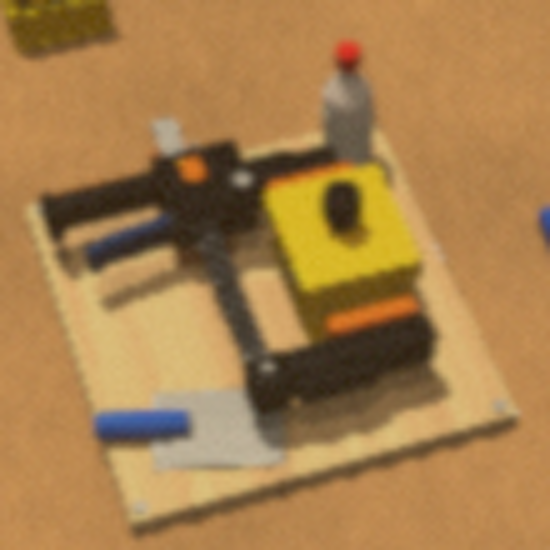

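The target knob is the yellow lid's at top (246.8,183.4) / side (263.6,176). Look-alikes are the blue lid at top (238,128) and the pink lid at top (297,126). The 5x crop shows the black knob on yellow between the orange pads. The handle is black at (228,240), and the blue trigger blade runs from (236,224) to (243,242).

```bash
cat > fit.py <<'E'
from h import *
from scipy.optimize import least_squares
def board(s,t):
    C=np.array([[.13,.15],[.13,-.15],[-.15,-.15],[-.15,.15]])
    T=np.array([[199,177],[286,158],[305,239],[215,258.]]);S=np.array([[271.4,162],[298.6,218],[222,239],[201,177.]])
    def f(p):
        c,q=np.cos(p[2]),np.sin(p[2]);r=[]
        for k,(x,y) in enumerate(C):
            X=[p[0]+c*x-q*y,p[1]+q*x+c*y,.015]
            r+=list(proj(t,X)-T[k])+list(proj(s,X)-S[k])
        return np.array(r)
    return least_squares(f,[.55,.03,.2],loss="soft_l1"),f
def W(p,x,y,z):
    c,q=np.cos(p[2]),np.sin(p[2]);return np.array([p[0]+c*x-q*y,p[1]+q*x+c*y,z])
E
python3 - <<'E'
from fit import *
s=bot.camera("side");t=bot.camera("top")
r,f=board(s,t);p=r.x;print(p,np.degrees(p[2]),np.round(f(p),1))
def inj(X):
    c,q=np.cos(p[2]),np.sin(p[2]);d=X[:2]-p[:2];return np.array([c*d[0]+q*d[1],-q*d[0]+c*d[1],X[2]]).round(4)
X,e=tri([(s,(263.6,176)),(t,(246.8,183.4))]);print("knob manual",X.round(4),np.round(e,4),inj(X))
kn=min(bot.landmark_of("lid_knob",s),key=lambda r:np.hypot(*(np.array(r["point"])-(263,176))))
kt=min(bot.landmark_of("lid_knob",t),key=lambda r:np.hypot(*(np.array(r["point"])-(247,183))))
X,e=tri([(s,kn["point"]),(t,kt["point"])]);print("knob net",X.round(4),np.round(e,4),inj(X))
for nm in ["handle_back","trigger_face","jaw_face","head_pad"]:
  for c in (s,t):
    print(nm,[(inj(atz(c,r["point"],.055)),round(r["score"],2)) for r in bot.landmark_of(nm,c)[:3]])
# handle/trigger pixels from crop
for n,q,z in (("handle tip",(197,530),.069),("handle mid",(178,450),.069),("trig tip",(265,488),.068),("trig root",(230,395),.068),("head pad mid",(198,230),.073),("far pad mid",(401,190),.073)):
    X=atz(t,np.array(q)/5+(190,145),z);print(n,X.round(4),inj(X))
# yellow lid mask
hsv=cv2.cvtColor(t["img"],cv2.COLOR_RGB2HSV)[160:210,222:272]
m=((hsv[...,0]>24)&(hsv[...,0]<34)&(hsv[...,1]>190)).astype(np.uint8)
print(m.sum());pts=cv2.findNonZero(m)[:,0].astype(float)+(222,160)
P=np.array([atz(t,q,.084)[:2] for q in pts]).astype(np.float32);print(cv2.minAreaRect(P))
for n,c in(("nut_bin",t),("white_bin",t),("glue_bottle",t)): print(n,[atz(c,r["point"],0).round(3) for r in bot.landmark_of(n,c)[:1]])
E
```

```text
[0.55744121 0.03261939 0.23069432] 13.217811108628323 [-0.1 -2.1 -1.7 -3.8  0.9 -1.8 -0.5 -0.2  0.7 -0.7 -1.9  0.5 -0.  -0.4
 -1.4 -1.4]
knob manual [0.6081 0.0435 0.1016] [0.0023 0.0023] [ 0.0518 -0.001   0.1016]
knob net [0.6051 0.0518 0.0978] [0.0076 0.0076] [0.0508 0.0078 0.0978]
handle_back []
handle_back [(array([-0.0744,  0.1201,  0.055 ]), 0.61)]
trigger_face [(array([-0.0012, -0.034 ,  0.055 ]), 0.51), (array([-0.0786,  0.0648,  0.055 ]), 0.47)]
trigger_face [(array([-0.0679,  0.0533,  0.055 ]), 0.66)]
jaw_face [(array([ 0.0379, -0.0641,  0.055 ]), 0.94)]
jaw_face [(array([ 0.0402, -0.056 ,  0.055 ]), 0.98)]
head_pad [(array([0.0575, 0.047 , 0.055 ]), 0.35)]
head_pad [(array([0.0434, 0.0578, 0.055 ]), 0.44)]
handle tip [0.3971 0.0935 0.069 ] [-0.1422  0.0959  0.069 ]
handle mid [0.4467 0.107  0.069 ] [-0.0908  0.0977  0.069 ]
trig tip [0.4242 0.0519 0.068 ] [-0.1253  0.0492  0.068 ]
trig root [0.4821 0.0755 0.068 ] [-0.0636  0.0589  0.068 ]
head pad mid [0.5861 0.0985 0.073 ] [0.043  0.0576 0.073 ]
far pad mid [ 0.6142 -0.0295  0.073 ] [ 0.041  -0.0735  0.073 ]
701
((0.6032402515411377, 0.044515565037727356), (0.08499579131603241, 0.09654439985752106), 12.54307746887207)
nut_bin [array([ 0.309, -0.386,  0.   ])]
white_bin [array([ 0.641, -0.442,  0.   ])]
glue_bottle [array([0.631, 0.176, 0.   ])]
```

```bash
python3 -m inch '[[3.5,4.2,0,0],[7,8.4,0,0],[10.5,12.6,0,0],[14,16.8,0,0],[17.5,21,0,0],[21,25.2,0,0],[24.5,29.4,0,0],[28,33.6,0,0]]' 8.5 25
python3 -m inch '[[3.5,4.2,0,0],[7,8.4,0,0],[10.5,12.6,0,0],[14,16.8,-1,0],[17.5,21,-2,0],[20.3,24.4,-4,0],[20.3,24.4,-6,0],[20.3,24.4,-6,0]]' 5.5
```

```text
time: 3.95
ee_pos: [0.4019, -0.199, 0.2395]
tcp_rot: [180.0, -0.0, 12.7]
wrist_force: [0.2, -1.6, -0.1]
opening: 0.085
grasp_force: 0.0
time: 4.95
ee_pos: [0.6033, 0.0438, 0.1774]
tcp_rot: [-180.0, 0.2, 12.8]
wrist_force: [0.2, -0.5, 0.8]
opening: 0.0553
grasp_force: 0.0
```

```bash
python3 -m inch '[[0,0,-2,0],[0,0,-4,0],[0,0,-5.5,0],[0,0,-6.5,0],[0.1,0,-7.2,0],[0.1,0,-7.6,0],[0.1,0,-7.9,0],[0.1,0,-7.9,0]]' 5.5
python3 - <<'E'
from h import *
s=bot.camera("side");t=bot.camera("top")
a=cv2.resize(t["img"][150:230,200:300],None,fx=5,fy=5,interpolation=cv2.INTER_CUBIC)
b=cv2.resize(s["img"][110:230,210:310],None,fx=5,fy=5,interpolation=cv2.INTER_CUBIC)[:,:300+100]
a=cv2.copyMakeBorder(a,0,200,0,0,cv2.BORDER_CONSTANT)[:600,100:500]
cv2.imwrite("pics/g1.png",np.hstack([a,b])[:,:,::-1])
E
```

```text
time: 5.95
ee_pos: [0.605, 0.0435, 0.1003]
tcp_rot: [-180.0, 0.0, 12.7]
wrist_force: [0.1, -0.4, 0.3]
opening: 0.0551
grasp_force: 0.0
```

View pics/g1.png

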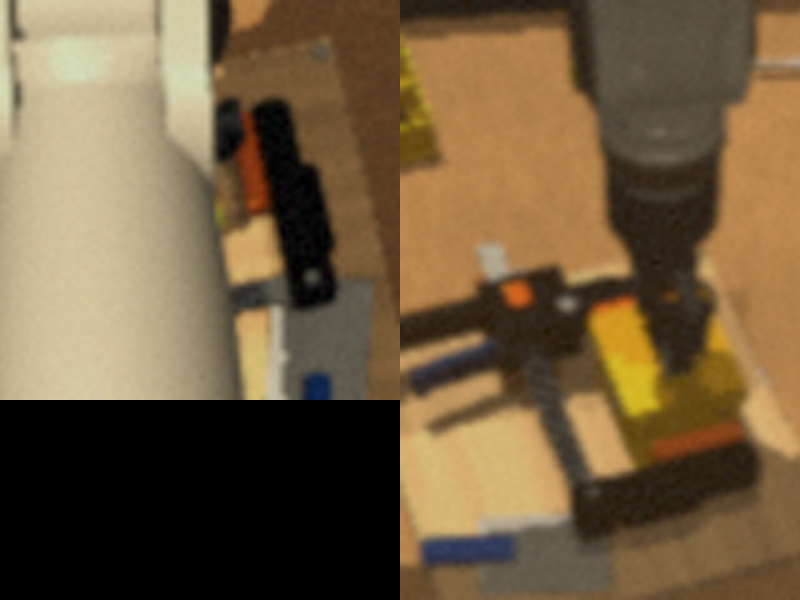

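The crop shows the fingers straddling the knob above the lid centre, with the fingertip around crop pixel (680,370). The knob is hidden between the fingers, as it should be. I'll close now.

```bash
python3 -m inch '[[0,0,-0.2,0],[0,0,-0.2,0],[0,0,-0.2,0],[0,0,-0.2,0],[0,0,-0.2,0],[0,0,-0.2,0],[0,0,-0.2,0],[0,0,-0.2,0]]' 0.5 25
```

```text
time: 7.05
ee_pos: [0.605, 0.0435, 0.0982]
tcp_rot: [-180.0, 0.0, 12.7]
wrist_force: [-0.2, -0.4, -0.1]
opening: 0.0267
grasp_force: 24.6
```

```bash
python3 -m inch '[[0,0,0.7,0],[0,0,1.5,0],[0,0,3,0],[0,0,4.5,0],[0,0,6.5,0],[0,0,8.5,0],[0,0,10,0],[0,0,10,0]]'
python3 -m inch '[[-0.8,-2.5,0,0],[-2.3,-6.5,0,0],[-4.1,-11.5,0,0],[-6,-17,0,0],[-8,-22.5,0,0],[-10,-27.5,0,0],[-12,-32,0,0],[-12.5,-33.5,0,0]]'
```

```text
time: 8.05
ee_pos: [0.6056, 0.0435, 0.1999]
tcp_rot: [180.0, -0.1, 12.7]
wrist_force: [1.0, -0.3, -1.8]
opening: 0.0269
grasp_force: 24.7
time: 9.05
ee_pos: [0.4786, -0.2935, 0.1975]
tcp_rot: [-180.0, 0.1, 12.5]
wrist_force: [0.7, 1.2, 0.0]
opening: 0.0269
grasp_force: 24.8
```

```bash
python3 -m inch '[[0,0,-2,0],[0,0,-4.5,0],[0,0,-7.5,0],[0,0,-10.5,0],[0,0,-13,0],[0,0,-14.5,0],[0,0,-15.2,0],[0,0,-15.2,0]]'
python3 - <<'E'
from h import *
s=bot.camera("side")
b=cv2.resize(s["img"][190:340,160:340],None,fx=4,fy=4,interpolation=cv2.INTER_CUBIC)
cv2.imwrite("pics/p1.png",b[:,:,::-1]);print(bot.get_obs()["wrist_force"])
E
```

```text
time: 10.05
ee_pos: [0.4801, -0.2914, 0.0464]
tcp_rot: [-180.0, -0.0, 12.7]
wrist_force: [-0.6, -0.0, -0.2]
opening: 0.0273
grasp_force: 24.8
[ 0.3216974   0.63354711 -0.57503674]
```

View pics/p1.png

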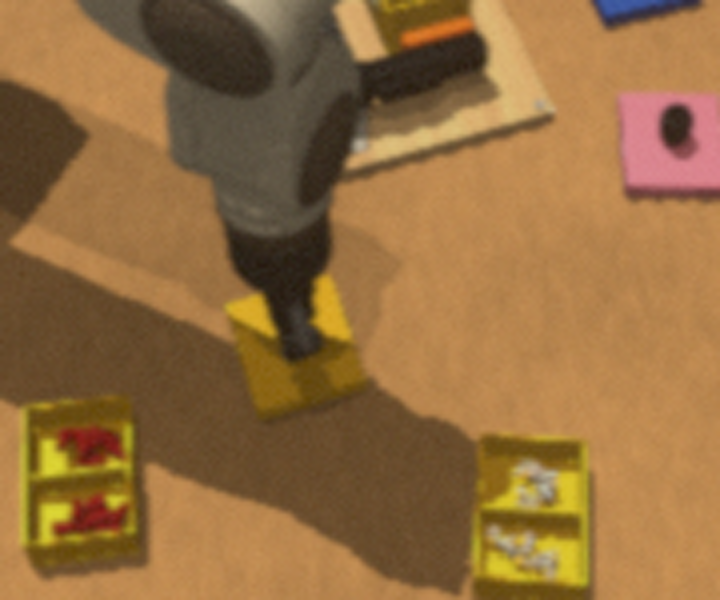

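The lid hangs level over bare bench, around crop pixel (300,350), clear of the board and both bins. Lowering it until it touches.

```bash
python3 -m inch '[[0,0,-0.5,0],[0,0,-0.9,0],[0,0,-1.1,0],[0,0,-1.2,0],[0,0,-1.3,0],[0,0,-1.35,0],[0,0,-1.4,0],[0,0,-1.4,0]]'
```

```text
time: 11.1
ee_pos: [0.48, -0.2915, 0.0323]
tcp_rot: [-180.0, -0.0, 12.7]
wrist_force: [0.1, 0.1, -1.1]
opening: 0.027
grasp_force: 24.8
```

```bash
python3 -m inch '[[0,0,-0.05,0],[0,0,-0.1,0],[0,0,-0.15,0],[0,0,-0.2,0],[0,0,-0.2,0],[0,0,-0.2,0],[0,0,-0.2,0],[0,0,-0.2,0]]'
```

```text
time: 12.1
ee_pos: [0.4801, -0.2916, 0.0321]
tcp_rot: [180.0, -0.1, 12.7]
wrist_force: [-5.8, 3.9, 13.9]
opening: 0.027
grasp_force: 26.1
```

```bash
python3 -m inch '[[0,0,0.1,0],[0,0,0.15,0],[0,0,0.15,0],[0,0,0.15,0],[0,0,0.15,0],[0,0,0.15,0],[0,0,0.15,0],[0,0,0.15,0]]'
python3 -m inch '[[0,0,0,0],[0,0,0,0],[0,0,0,0],[0,0,0,0],[0,0,0,0],[0,0,0,0],[0,0,0,0],[0,0,0,0]]' 6 20
```

```text
time: 13.1
ee_pos: [0.4801, -0.2916, 0.0322]
tcp_rot: [180.0, -0.0, 12.7]
wrist_force: [-3.0, 1.7, 6.3]
opening: 0.027
grasp_force: 25.4
time: 14.1
ee_pos: [0.48, -0.2915, 0.0318]
tcp_rot: [180.0, -0.0, 12.7]
wrist_force: [-0.2, 0.3, 1.4]
opening: 0.0601
grasp_force: 0.0
```

```bash
python3 -m inch '[[0,0,2,0],[0,0,5,0],[0,0,9,0],[0,0,13,0],[0,0,16,0],[0,0,17,0],[0,0,17,0],[0,0,17,0]]' 7.5 20
python3 - <<'E'
from fit import *
t=bot.camera("top");s=bot.camera("side");p=[.55744,.03262,.230694]
def px(x,y,z): return proj(t,W(p,x,y,z))
# rectified top view of z=.069 plane, 1 mm/px -> x4
def rect(c,z,x0,x1,y0,y1,k):
    xs=np.arange(x1,x0,-.001/k);ys=np.arange(y1,y0,-.001/k)
    g=np.array([[W(p,x,y,z) for y in ys] for x in xs]).reshape(-1,3)
    m=cv2.projectPoints(g,cv2.Rodrigues(np.array(c["R"]))[0],np.array(c["t"],float),K(c),np.array(c["dist"],float))[0].reshape(len(xs),len(ys),2).astype(np.float32)
    return cv2.remap(c["img"],m[...,0],m[...,1],cv2.INTER_CUBIC)
a=rect(t,.069,-.16,-.04,.02,.15,3);b=rect(s,.069,-.16,-.04,.02,.15,3)
for im in(a,b):
    for j in range(0,130,10): cv2.line(im,(j*3,0),(j*3,6 if j%50 else 16),(255,255,255),1)
    for j in range(0,120,10): cv2.line(im,(0,j*3),(6,j*3),(255,255,255),1)
cv2.imwrite("pics/r1.png",np.hstack([a,b])[:,:,::-1])
for n in ["handle_back","trigger_face"]:
    q=[bot.landmark_of(n,c)[:2] for c in (s,t)];print(n,q)
q=np.array(W(p,-.1,.0,.069));print(px(-.1,.1,.069))
# intensity profile across y at several x
for x in(-.07,-.085,-.1,-.115):
    l=rect(t,.069,x-.004,x+.004,.02,.14,1).mean(0);print(x,[int(v) for v in l.mean(1)[::4]]);print('   b-r',[int(v) for v in (l[:,2]-l[:,0])[::4]])
E
```

```text
time: 15.1
ee_pos: [0.4796, -0.2913, 0.2001]
tcp_rot: [-179.9, 0.1, 12.7]
wrist_force: [-0.4, 0.5, 0.1]
opening: 0.0748
grasp_force: 0.0
handle_back [[], [{'point': [219.6, 228.7], 'score': 0.57}]]
trigger_face [[], [{'point': [238.1, 225.0], 'score': 0.52}]]
[225.45391213 238.03562961]
-0.07 [168, 166, 168, 167, 169, 168, 170, 135, 42, 15, 12, 10, 24, 72, 84, 83, 94, 141, 129, 75, 48, 41, 66, 86, 87, 96, 147, 166, 168, 168]
   b-r [-95, -97, -94, -95, -95, -96, -95, -89, -34, 0, 0, 1, -19, -52, -61, -62, -66, -88, -81, -1, 48, 20, -42, -63, -64, -67, -89, -95, -95, -94]
-0.085 [169, 169, 169, 170, 168, 170, 167, 131, 55, 18, 15, 10, 27, 76, 87, 89, 108, 158, 157, 105, 55, 42, 53, 84, 88, 88, 123, 164, 170, 170]
   b-r [-94, -93, -94, -92, -94, -94, -96, -112, -70, -4, 0, 0, -19, -56, -65, -66, -72, -89, -96, -51, 38, 43, -16, -60, -65, -66, -79, -92, -93, -92]
-0.1 [165, 165, 164, 166, 164, 167, 161, 126, 55, 17, 14, 10, 22, 70, 82, 86, 119, 162, 163, 131, 70, 44, 44, 71, 85, 84, 100, 152, 168, 169]
   b-r [-98, -98, -99, -98, -101, -98, -99, -105, -69, -7, 1, 0, -16, -53, -62, -61, -80, -97, -100, -83, 4, 51, 14, -44, -61, -62, -70, -90, -95, -94]
-0.115 [167, 167, 167, 166, 166, 166, 163, 126, 55, 21, 17, 7, 21, 69, 86, 85, 93, 143, 168, 161, 121, 61, 47, 55, 77, 86, 86, 104, 152, 167]
   b-r [-96, -96, -96, -97, -97, -97, -96, -105, -70, -4, 1, -1, -14, -52, -63, -62, -65, -90, -98, -99, -70, 16, 43, 0, -51, -63, -63, -73, -93, -98]
```

View pics/r1.png

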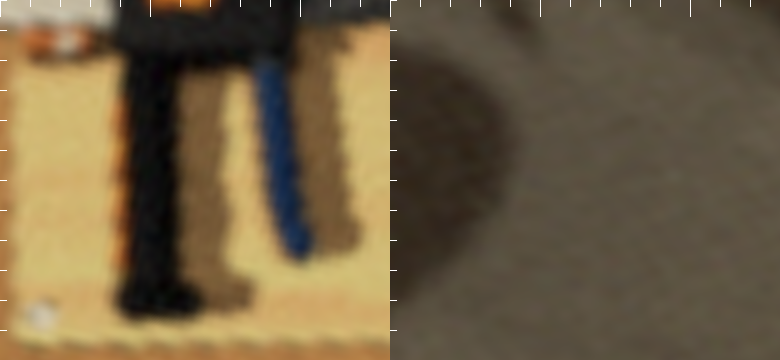

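The rectified top view, in board axes, puts the handle at y about 90..111 mm. The blue blade centre is at y about 58 mm at x = -85, with its tip at x = -126. The side view is blocked by the arm. I'll approach at board (-90, 83.5).

```bash
python3 -m inch '[[-0.3,4,0,0],[-0.7,9.5,0,0],[-1.1,15,0,0],[-1.6,20.5,0,0],[-2,26,0,0],[-2.4,31.5,0,0],[-2.8,36.5,-1,0.5],[-2.95,38.5,-3,0.5]]' 8.0 20
python3 -m inch '[[0,0,-2,0],[0,0,-4,0],[0,0,-6,0],[0,0,-7.5,0],[0,0,-8,0],[0,0,-8,0],[0,0,-8,0],[0,0,-8,0]]'
python3 - <<'E'
from h import *
s=bot.camera("side")
b=cv2.resize(s["img"][120:245,180:310],None,fx=4.6,fy=4.6,interpolation=cv2.INTER_CUBIC)
cv2.imwrite("pics/q1.png",b[:,:,::-1])
E
```

```text
time: 16.4
ee_pos: [0.4504, 0.0959, 0.1721]
tcp_rot: [-180.0, -0.1, 13.4]
wrist_force: [0.3, 0.5, -0.4]
opening: 0.0801
grasp_force: 0.0
time: 17.4
ee_pos: [0.4508, 0.0935, 0.0924]
tcp_rot: [-180.0, -0.1, 13.2]
wrist_force: [0.9, 0.2, -0.4]
opening: 0.0798
grasp_force: 0.0
```

View pics/q1.png

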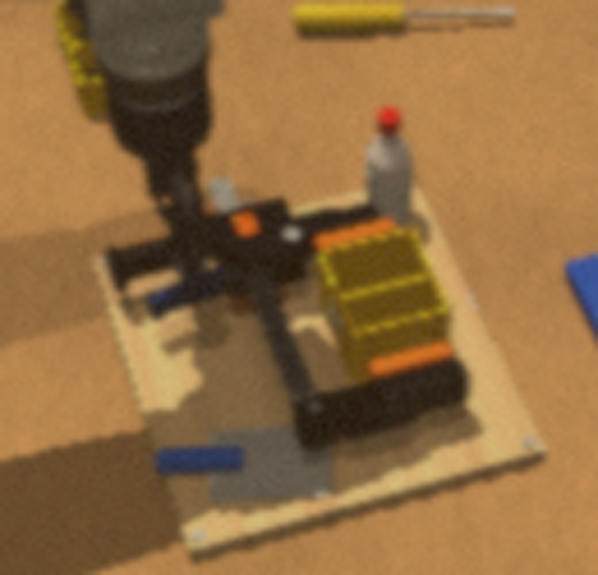

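The open bin stands in place. The gripper is over the handle and blade, with its near fingertip at about crop pixel (188,270), at mid-length of the blade. Descending in steps.

```bash
python3 -m inch '[[0,0,-0.5,0],[0,0,-1,0],[0,0,-1.5,0],[0,0,-2,0],[0,0,-2.2,0],[0,0,-2.4,0],[0,0,-2.6,0],[0,0,-2.6,0]]'
```

```text
time: 18.45
ee_pos: [0.4505, 0.0935, 0.0657]
tcp_rot: [-180.0, 0.0, 13.2]
wrist_force: [-0.6, 0.7, 0.4]
opening: 0.0798
grasp_force: 0.0
```

```bash
python3 -m inch '[[0,0,-0.5,0],[0,0,-1,0],[0,0,-1.5,0],[0,0,-2,0],[0,0,-2.2,0],[0,0,-2.2,0],[0,0,-2.2,0],[0,0,-2.2,0]]'
python3 -m inch '[[0,0.1,0,0],[-0.05,0.2,0,0],[-0.1,0.3,0,0],[-0.1,0.4,0,0],[-0.15,0.5,0,0],[-0.15,0.6,0,0],[-0.15,0.65,0,0],[-0.15,0.65,0,0]]' 3.5 20
```

```text
time: 19.45
ee_pos: [0.4506, 0.0935, 0.0439]
tcp_rot: [-180.0, -0.0, 13.2]
wrist_force: [-0.4, -0.9, 0.2]
opening: 0.08
grasp_force: 0.0
time: 20.45
ee_pos: [0.4492, 0.1013, 0.046]
tcp_rot: [-179.8, -0.1, 13.3]
wrist_force: [-8.4, 4.7, 18.3]
opening: 0.038
grasp_force: 19.4
```

```bash
python3 -m inch '[[0,-0.1,0,0],[0.05,-0.3,0,0],[0.1,-0.45,0,0],[0.1,-0.55,0,0],[0.1,-0.55,0,0],[0.1,-0.55,0,0],[0.1,-0.55,0,0],[0.1,-0.55,0,0]]' 7.6
python3 -m inch '[[0,0.1,0,0],[0,0.2,0,0],[-0.05,0.3,0,0],[-0.1,0.4,0,0],[-0.1,0.5,0,0],[-0.1,0.6,0,0],[-0.1,0.65,0,0],[-0.1,0.65,0,0]]' 3.5
python3 - <<'E'
from h import *
s=bot.camera("side");o=bot.get_obs();print(o["wrist_force"],o["time"],[r for r in bot.landmark_of("jaw_face",s)[:1]])
b=cv2.resize(s["img"][120:245,180:310],None,fx=4.6,fy=4.6,interpolation=cv2.INTER_CUBIC)
cv2.imwrite("pics/q2.png",b[:,:,::-1])
E
```

```text
time: 21.45
ee_pos: [0.45, 0.0945, 0.0438]
tcp_rot: [180.0, 0.0, 13.2]
wrist_force: [0.2, -0.2, -0.1]
opening: 0.0759
grasp_force: 0.0
time: 22.45
ee_pos: [0.4491, 0.1013, 0.0456]
tcp_rot: [-180.0, -0.1, 13.2]
wrist_force: [-7.5, -2.1, 17.9]
opening: 0.0383
grasp_force: 19.4
[-8.46488158 -1.11804815 17.0285797 ] 22.5 [{'point': [264.0, 195.9], 'score': 0.69}]
```

View pics/q2.png

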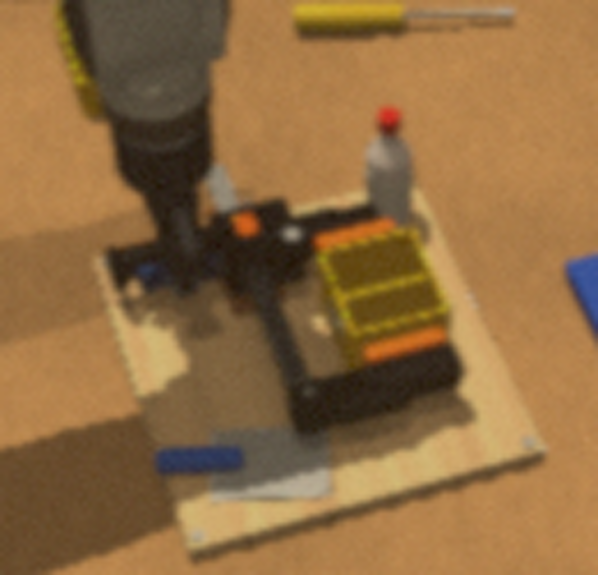

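The trigger is squeezed to the handle, at about crop pixel (180,270). The far jaw has advanced from about (412,362) to (405,345), so pumping works. Continuing.

```bash
python3 -m inch '[[0,-0.1,0,0],[0.05,-0.3,0,0],[0.1,-0.5,0,0],[0.1,-0.6,0,0],[0.1,-0.65,0,0],[0.1,-0.65,0,0],[0.1,-0.65,0,0],[0.1,-0.65,0,0]]' 7.6
python3 -m inch '[[0,0.1,0,0],[0,0.2,0,0],[-0.05,0.3,0.1,0],[-0.1,0.4,0.1,0],[-0.1,0.5,0.2,0],[-0.1,0.6,0.2,0],[-0.1,0.65,0.2,0],[-0.1,0.65,0.2,0]]' 3.5
```

```text
time: 23.55
ee_pos: [0.45, 0.0945, 0.0438]
tcp_rot: [-180.0, -0.0, 13.2]
wrist_force: [-0.1, 0.2, -0.1]
opening: 0.0762
grasp_force: 0.0
time: 24.55
ee_pos: [0.4489, 0.1013, 0.0459]
tcp_rot: [-180.0, -0.0, 13.2]
wrist_force: [-2.5, 3.7, 1.4]
opening: 0.0381
grasp_force: 20.5
```

```bash
python3 -m inch '[[0,-0.1,0,0],[0.05,-0.3,0,0],[0.1,-0.5,-0.1,0],[0.1,-0.6,-0.2,0],[0.1,-0.65,-0.2,0],[0.1,-0.65,-0.2,0],[0.1,-0.65,-0.2,0],[0.1,-0.65,-0.2,0]]' 7.6
python3 -m inch '[[0,0.1,0,0],[0,0.2,0,0],[-0.05,0.3,0.1,0],[-0.1,0.4,0.1,0],[-0.1,0.5,0.2,0],[-0.1,0.6,0.2,0],[-0.1,0.65,0.2,0],[-0.1,0.65,0.2,0]]' 3.5
```

```text
time: 25.55
ee_pos: [0.45, 0.0945, 0.0438]
tcp_rot: [-180.0, -0.0, 13.2]
wrist_force: [-0.2, -0.0, -0.0]
opening: 0.0759
grasp_force: 0.0
time: 26.55
ee_pos: [0.4489, 0.1012, 0.0459]
tcp_rot: [-180.0, -0.0, 13.2]
wrist_force: [-0.8, 4.5, 3.4]
opening: 0.0384
grasp_force: 20.5
```

```bash
python3 -m inch '[[0,-0.1,0,0],[0.05,-0.3,0,0],[0.1,-0.5,-0.1,0],[0.1,-0.6,-0.2,0],[0.1,-0.65,-0.2,0],[0.1,-0.65,-0.2,0],[0.1,-0.65,-0.2,0],[0.1,-0.65,-0.2,0]]' 7.6
python3 -m inch '[[0,0.1,0,0],[0,0.2,0,0],[-0.05,0.3,0.1,0],[-0.1,0.4,0.1,0],[-0.1,0.5,0.2,0],[-0.1,0.6,0.2,0],[-0.1,0.65,0.2,0],[-0.1,0.65,0.2,0]]' 3.5
python3 - <<'E'
from h import *
s=bot.camera("side");o=bot.get_obs();print(o["wrist_force"],o["opening"])
b=cv2.resize(s["img"][120:245,180:310],None,fx=4.6,fy=4.6,interpolation=cv2.INTER_CUBIC)
cv2.imwrite("pics/q3.png",b[:,:,::-1])
E
```

```text
time: 27.55
ee_pos: [0.45, 0.0945, 0.0438]
tcp_rot: [-180.0, -0.0, 13.2]
wrist_force: [0.4, -0.5, -0.1]
opening: 0.0761
grasp_force: 0.0
time: 28.55
ee_pos: [0.4498, 0.0964, 0.0452]
tcp_rot: [179.4, 0.0, 13.0]
wrist_force: [8.1, -32.8, -5.7]
opening: 0.0482
grasp_force: 21.6
[  8.71515169 -32.26773057  -4.40027687] 0.048365706304671095
```

View pics/q3.png

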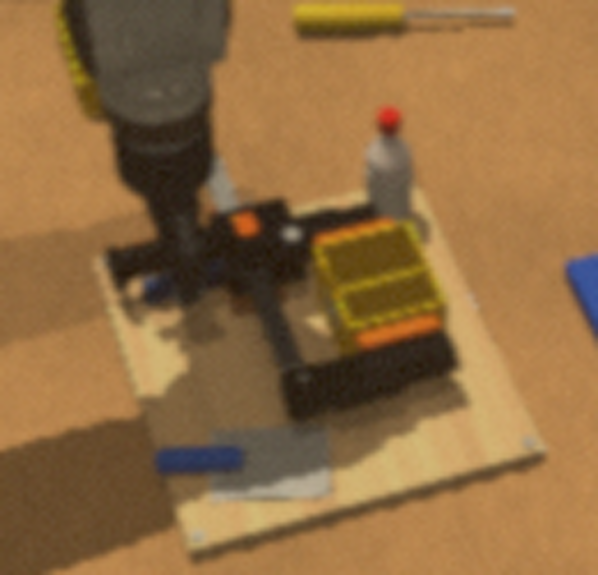

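The trigger stopped short at 48 mm and both pads touch the bin, but the arm's own offset adds a 33 N sideways push. I'll ease it back.

```bash
python3 -m inch '[[0,-0.1,0,0],[0,-0.2,0,0],[0.05,-0.3,0,0],[0.05,-0.35,0,0],[0.05,-0.35,0,0],[0.05,-0.35,0,0],[0.05,-0.35,0,0],[0.05,-0.35,0,0]]'
```

```text
time: 29.6
ee_pos: [0.4499, 0.0961, 0.0451]
tcp_rot: [179.8, 0.0, 13.1]
wrist_force: [5.8, -8.9, -6.6]
opening: 0.0485
grasp_force: 30.3
```

```bash
python3 -m inch '[[0,-0.05,0,0],[0,-0.1,0,0],[0,-0.12,0,0],[0,-0.12,0,0],[0,-0.12,0,0],[0,-0.12,0,0],[0,-0.12,0,0],[0,-0.12,0,0]]'
python3 - <<'E'
from h import *
import time
t=bot.camera("top");s=bot.camera("side");o=bot.get_obs();print(o["wrist_force"],o["opening"],o["grasp_force"])
a=cv2.resize(s["img"][180:340,160:330],None,fx=2.3,fy=2.3,interpolation=cv2.INTER_CUBIC)
b=cv2.resize(t["img"][150:310,240:410],None,fx=2.3,fy=2.3,interpolation=cv2.INTER_CUBIC)
cv2.imwrite("pics/f.png",np.hstack([a,b])[:,:,::-1])
E
```

```text
time: 30.6
ee_pos: [0.4499, 0.096, 0.0451]
tcp_rot: [179.9, -0.0, 13.2]
wrist_force: [5.5, -0.3, -8.5]
opening: 0.0482
grasp_force: 34.0
[ 5.80433925 -0.33871164 -9.07540923] 0.04864218698660647 33.96060526371002
```

View pics/f.png

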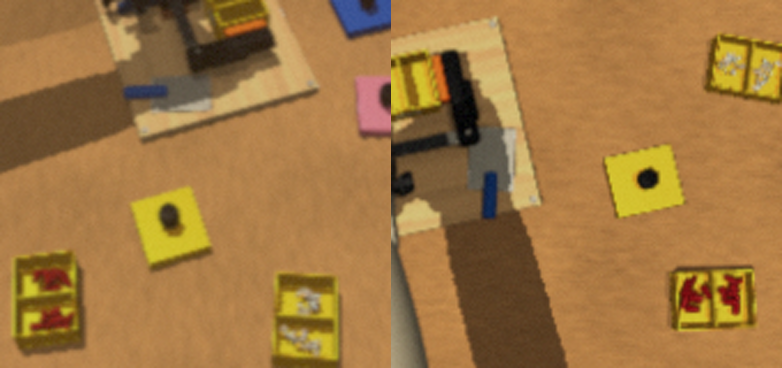

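Both views show the lid flat, knob up, on bare bench: left (170,225), right (645,182). It is clear of the board and the bins. The sideways wrist force is now about zero and the grip is steady, so I'm handing in.

```bash
python3 -c "
from workcell import bot
print(bot.job_done())"
```

```text
the job is handed in; nothing more can be done
None
```

I handed the job in at about 31 s; no verdict came back. The lid lies flat, knob up, on the bare bench, and the bin is clamped between both pads with the trigger held at a grip of about 34 N, which should give roughly 60–75 N at the pads.

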